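# Close the clamshell test jig, pin it and hold it down on its contacts

### The arm

A 6-joint arm with a two-finger parallel gripper is mounted at the origin on a cart in front of the work surface, level with it; the furniture and walls round the work are solid. World frame = base frame: x ahead of the robot, y to its left, z up, the work surface at z = 0. Lengths are in m, angles in rad, forces in N, time in s.
With the tool pointing down it reaches from about 0.275 to 0.85 m from the base axis. Payload 5.2 kg.
Tool frame: the origin (TCP) lies at the very end of the fingers, on their centre line; the grasp point (between the pads) lies 19 mm behind it (pinch_z is the distance from the TCP to the grasp point, in m); x points along the fingers, y is the direction in which the jaws open and shut, and the axes are right-handed (so a half turn about x gives the same grasp; the last joint's range is limited). The gripper opens to 85 mm and grips with 20 to 120 N. Pads are 22 mm wide; open, the fingers measure 114 mm over their backs; the gripper's body (76 mm by 85 mm) begins 54 mm behind the grasp point. The pads swing forward as they close: fully open they stand 13 mm farther back than shut.
Start: joints at [1.129, 0.259, 1.535, -0, 1.348, -0.203], TCP at [0.13, 0.534, 0.202] pointing down, gripper open.
Joint ranges: [-3.14, 3.14], [-0.91, 2.08], [0.19, 2.58], [-1.22, 4.36], [0.22, 2.71], [-3.12, 3.12]. Speed limits (rad/s): [2.57, 2.57, 3.14, 3.14, 3.14, 3.14].

### API

Orientations are given as a 3x3 rotation matrix whose columns are the frame's x, y, z axes.
In Python, from station import get_obs, get_image, calibration, finish_job, pinch_z gives the robot as it stands. The module is installed in compiled form; this text tells all that it offers.
- The arm moves only by the tool step_arm, never from a script. Its argument "deltas" is a list of rows, each a list of 7 numbers: the shift along the tool's x, y, z in m, then the turn, a rotation vector about the tool's x, y, z in rad, then the gripper's target within -1 to 1 (fully open at 1, half-way at 0, shut at -1). A call has 1 to 20 rows; each row shifts and turns the pose as measured when the row begins, along the tool's axes as they then stand; what a row does not reach is not made up. A row lasts 1/12 s, in which the tool goes at most 41.7 mm and 7.16 degrees, less where a joint would pass 70% of its speed; a pose out of reach is approached as far as the arm can. A call is refused whole if a number of a shift passes 0.0417 or a number of a turn 0.125, either way. A call with a gripper value outside its range is refused whole. The fingers move at their own pace and stop on an object; the grip force is fixed at half the most. Time passes only in rows, so rows that do not move let the fingers close. It gives the time, the measured TCP pose, the force and the opening at its end, in the units of the state.
- get_obs(): the state, without advancing time (a new reading comes with each control period).
- get_image(name): name is "scene" or "top" or "wrist"; returns the picture (420x560x3 uint8, red, green, blue); there is no depth.
- calibration(name): a dict with "K" (3x3 intrinsics, pixels), "world_from_camera" (4x4, takes a point from camera to world coordinates); the wrist camera has in their place "tool_from_camera" (4x4, takes a point from camera to tool coordinates, whose origin is the TCP and whose axes are the tool frame's). Camera axes: x right, y down, z forward; pixel columns grow to the right and rows downward; lengths in m; the calibration is good to about 2 mm. A picture is of the moment at which its call begins: read the wrist's pose just before it. calibration takes no time and is no camera call.
- finish_job(): hands the job in, once; it reports no verdict.
The state is a dict: "t": time; "q": joint angles; "dq": joint speeds; "tau": joint torques, N m; "tcp_pos": TCP position; "tool_rot": TCP orientation; "force": force on the tool from outside, world axes, zero at the start; "torque": the same for the moment, N m; "width": finger opening in m.
Only numpy, scipy, OpenCV 4.12 (cv2) and the standard library are available. Lean on these libraries where they do the work, as an engineer would, in place of code of your own. Each camera call takes 0.05 s, during which the arm holds its last target. There are 200 camera calls.

### The job

Two small pin-header boards lie ready in the clamshell test jig. Fold its hinged lid down onto them, take the longest of the three pins from the rack, put it down through the hole at the front of the lid into the hole of the base below, and press it home by its grip so that its collar squeezes the lid fully shut against the springs of the board carrier; finish while still holding the pin pressed down like that, with hand pressure and no more. Mind the tall post beside the belt when the arm swings over, and leave the other two pins and the loose things round the work where they are.

Things in the scene. Friction and masses are not known exactly. Their poses are not given: they have to be found in the camera images.
- jig: test jig standing fast on the stopped belt: steel base 170 (its x) x 120 (y) x 46 mm high, black lid hinged along its rear (+x) edge. Origin: centre of the underside; +x points from the front block with the hole to the hinge, away from the robot; z up. Shut, the lid's top face is at z = 60 mm; inside, two boards on a spring-borne carrier. The belt's top is at z = -4 mm
- jig_hinge (a point): point in the middle of the hinge axis (the axis runs along the jig's y), 80 mm behind the jig's origin and 55 mm above its underside
- jig_hole (a point): middle of the mouth of the vertical hole in the base's front block (10 mm wide with a 2 mm chamfer, 34 mm deep), 65 mm in front of the jig's origin and 46 mm above its underside, 145 mm from the hinge axis
- lid_hole (a point): middle of the lid's hole at its upper (outer) face, 145 mm from the hinge axis; the hole is 12 mm wide, right through the lid, right above jig_hole when the lid is down; 20 mm from the lid's free edge
- lid (a joint): lid angle, rad: 0 shut on its stops, grows as it opens, to 1.75 (1.57 upright). Lid 118 mm wide, 10 mm thick (hinge axis at mid thickness), free edge 165 mm from the axis; outer face up when shut. Stiff hinge: stays where left, about 3 N at the edge moves it. At about 0.06 it meets the spring-borne carrier; about 10 N at the hole press it from there to 0; let go it springs back to about 0.055
- rack: steel pin rack 130 mm (its x) x 44 mm (y) x 24 mm high, standing fast on the belt; three blind holes 9 mm wide, 16 mm deep along its x, 45 mm apart, a pin upright in each. Origin: centre of the underside. Beware: a post 36 mm square, 1 m tall, stands right of the belt at x = 0.288, y = -0.071; an arm that starts on its right must draw in within 0.2 m of the base axis to turn past it
- long_pin: the longest pin, standing highest in the rack. Origin: middle of the foot of its shank, z up along the pin. Shank 8 mm thick, 40 mm long, bevelled foot; collar 22 mm wide from z = 40 to 45 mm, neck 14 mm wide to 57 mm, black round grip 20 mm wide from z = 57 to 79 mm. About 50 g. Home in the jig, its collar lies on the lid and its foot is 40 mm below the lid's top face
- long_pin_grip (a point): middle of the long pin's grip, 68 mm above its foot
- middle_pin: pin of the same make with a shank of 24 mm; not to be moved. Origin: middle of the foot of its shank
- short_pin: pin of the same make with a shank of 14 mm, its collar on the rack; not to be moved. Origin: middle of the foot of its shank
- waiting_board_a: loose pin-header board 12 x 48 x 22 mm waiting on the belt; bystander. Origin: centre of the underside
- waiting_board_b: a second such board; bystander
- can_a: black capacitor standing up, 30 mm wide, 47 mm high; bystander. Origin: centre of the underside
- can_b: a second such capacitor; bystander
- coil: copper-wound ring coil 40 x 37 x 17 mm lying flat; bystander
- tape: roll of clear tape 60 mm wide, 18 mm high, lying; bystander
Mind the look-alikes: they are no part of the job. Leave any red look-alike of the long_pin alone.

How it is judged:
On the way, in this order (a step that is already met when the one before it is completed fails the run):
1. the lid is folded down onto the boards (value of joint lid below 0.12 rad), for 0.2 s.
2. the long pin stands through the lid's hole in the hole of the base (z of long_pin in the frame of jig_hole below -0.004 m and horizontal distance between long_pin and jig_hole below 0.004 m), for 0.1 s.
At the end, for the whole second after the job is handed in: held through the last second: long pin at least 22 mm deep in the base's hole, within 4 mm of its middle, upright within 0.12 rad and still, pressing on the jig with over 4 N, the fingers pressing on it, lid below 0.02 rad (value of joint lid below 0.02 rad and z of long_pin in the frame of jig_hole below -0.022 m and horizontal distance between long_pin and jig_hole below 0.004 m and angle between long_pin's own z axis and vertical below 0.12 rad and contact force between long_pin and jig above 4 N and contact force between the fingers and long_pin above 4 N and linear speed of long_pin below 0.02 m/s); the arm keeps its last pose, push and grip.
It fails at once if the jig is pressed with more than 60 N through the pin (contact force between long_pin and jig above 60 N).
It fails at once if another pin is taken or pushed (distance of any of middle_pin, short_pin from where it was at the start of the episode above 0.015 m).
It fails at once if a bystander is shoved away (distance of any of waiting_board_a, waiting_board_b, can_a, can_b, coil, tape from where it was at the start of the episode above 0.03 m).
It also fails if it takes over 64 s, if anything falls off the work surface, if the arm or the gripper's body presses on something with over 40 N, if the wrist force passes 120 N, or if a joint passes its speed limit or range.

## Working session

There is one attempt and no reset: what is moved stays moved. The work goes in short steps, Python scripts to look and compute and a tool call to move; the robot and the scene stay as the last step left them, time stands still between calls to the robot, and variables do not carry over. Pictures are saved under pics/ and viewed, about 8 in all and at most 12, crops included, and the job is handed in when it is done.

Besides the shell and the picture viewer there is one more tool, called after ">>>" in YAML: its name, and indented under it one key for each argument. step_arm: Moves the arm, as the interface text tells. Its arguments: {"type":"object","properties":{"deltas":{"type":"array","items":{"type":"array","items":{"type":"number"}}}},"required":["deltas"]}

```bash
mkdir -p pics; ls
python3 - <<'E'
from station import *
import cv2,numpy as np
np.set_printoptions(precision=4,suppress=True)
o=get_obs();print(o, pinch_z)
for n in("scene","top","wrist"):
    c=calibration(n);print(n,c)
    cv2.imwrite(f"pics/{n}0.png",get_image(n)[:,:,::-1])
E
```

```text
pics
{'t': 0.0, 'q': array([ 1.1292,  0.2593,  1.5361, -0.    ,  1.348 , -0.2028]), 'dq': array([ 0.    , -0.0006,  0.0002, -0.0003, -0.0019,  0.0001]), 'tau': array([ -0.0008, -44.6045, -29.0566,  -0.0004,   0.0121,  -0.    ]), 'tcp_pos': array([0.1298, 0.5338, 0.2011]), 'tool_rot': array([[-0.0008,  0.2365,  0.9716],
       [-0.0017,  0.9716, -0.2365],
       [-1.    , -0.0018, -0.0004]]), 'force': array([0.6298, 0.0006, 1.0026]), 'torque': array([ 0.0218,  0.045 , -0.0023]), 'width': 0.08513844623503238} 0.0187
scene {'K': array([[467.9882,   0.    , 273.8282],
       [  0.    , 467.9882, 206.0699],
       [  0.    ,   0.    ,   1.    ]]), 'world_from_camera': array([[ 0.1464,  0.8114, -0.5658,  1.132 ],
       [ 0.9892, -0.1207,  0.0828,  0.0507],
       [-0.0011, -0.5718, -0.8204,  0.944 ],
       [ 0.    ,  0.    ,  0.    ,  1.    ]])}
top {'K': array([[429.4164,   0.    , 282.7378],
       [  0.    , 429.4164, 213.9192],
       [  0.    ,   0.    ,   1.    ]]), 'world_from_camera': array([[ 0.0257, -0.992 ,  0.1238,  0.4176],
       [-0.9996, -0.0237,  0.0176,  0.1164],
       [-0.0145, -0.1242, -0.9922,  0.9771],
       [ 0.    ,  0.    ,  0.    ,  1.    ]])}
wrist {'K': array([[362.8667,   0.    , 282.2064],
       [  0.    , 362.8667, 211.3135],
       [  0.    ,   0.    ,   1.    ]]), 'tool_from_camera': array([[ 0.0005, -0.3252,  0.9456, -0.1712],
       [ 1.    , -0.0002, -0.0006, -0.0002],
       [ 0.0004,  0.9456,  0.3252, -0.0839],
       [ 0.    ,  0.    ,  0.    ,  1.    ]])}
```

View pics/top0.png

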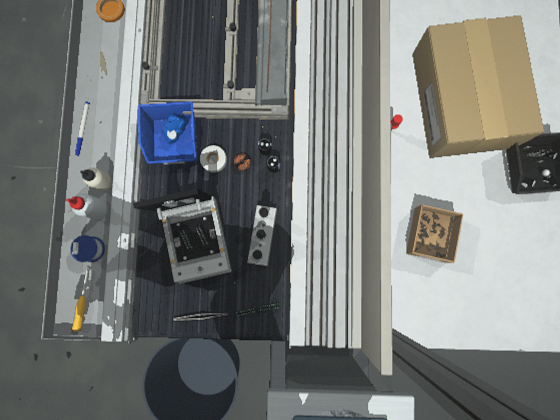

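View pics/scene0.png

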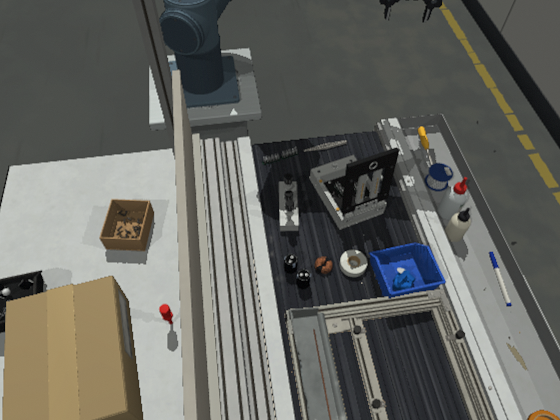

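Top view: jig at (195,240) with the lid upright at its rear (185,195), and the rack at (262,235) with three dark pins at about (263,212), (260,234), (257,257). The scene view shows the same: rack at (288,205), lid at (370,180). A red look-alike stands behind the wall at (397,121) top / (166,313) scene. Next, a close crop of both.

Run:
```python
import cv2,numpy as np
a=cv2.imread("pics/top0.png")[180:300,130:300]; b=cv2.imread("pics/scene0.png")[120:250,250:420]
a=cv2.resize(a,None,fx=4.4,fy=4.4,interpolation=2)[:, :]; b=cv2.resize(b,None,fx=4.4,fy=4.4,interpolation=2)
h=max(a.shape[0],b.shape[0])
def pad(i):return cv2.copyMakeBorder(i,0,h-i.shape[0],0,0,0)
cv2.imwrite("pics/crop1.png",cv2.resize(np.hstack([pad(a),pad(b)]),None,fx=.53,fy=.53,interpolation=cv2.INTER_AREA))
cv2.imwrite("pics/crop2.png",a)
```

```text
(no output)
```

View pics/crop1.png

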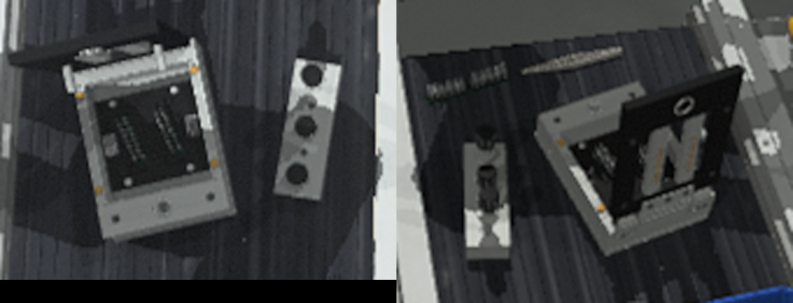

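```bash
cat > h.py <<'E'
import numpy as np,cv2
from station import *
np.set_printoptions(precision=4,suppress=True)
def cam(n):
    c=calibration(n)
    if n!="wrist": return c["K"],c["world_from_camera"]
    o=get_obs();T=np.eye(4);T[:3,:3]=o["tool_rot"];T[:3,3]=o["tcp_pos"]
    return c["K"],T@c["tool_from_camera"]
def ray(n,px,z,KT=None):
    K,T=KT or cam(n);d=T[:3,:3]@np.linalg.inv(K)@[px[0],px[1],1];o=T[:3,3]
    return o+d*(z-o[2])/d[2]
def proj(n,p,KT=None):
    K,T=KT or cam(n);q=T[:3,:3].T@(np.array(p)-T[:3,3]);q=K@q;return q[:2]/q[2]
E
python3 - <<'E'
from h import *
f=4.4*.53
P=lambda x,y:(130+x/f,180+y/f)
print("jig hole",ray("top",P(163,207),.042))
rc=[ray("top",P(*p),.020) for p in[(295,58),(340,64),(320,200),(275,193)]]
rc=np.array(rc);print(rc,rc.mean(0))
ax=(rc[0]+rc[1]-rc[2]-rc[3])/2;print(np.linalg.norm(ax),np.arctan2(ax[1],ax[0]))
c=rc.mean(0);u=ax/np.linalg.norm(ax)
for i,t in enumerate([(312,75),(305,126),(298,174)]):
    for z in(.059,.067,.083):
        w=ray("top",P(*t),z);print(i,z,w,(w-c)@u,"lat",np.cross(u[:2],(w-c)[:2]),"scene",proj("scene",w))
fr=[ray("top",P(*p),.042) for p in[(105,240),(235,213)]];print(fr)
a=cv2.imread("pics/scene0.png")[165:245,265:320];b=cv2.imread("pics/top0.png")[195:275,235:290]
r=lambda i:cv2.convertScaleAbs(cv2.resize(i,None,fx=7,fy=7,interpolation=2),alpha=2,beta=20)
cv2.imwrite("pics/crop3.png",np.hstack([r(a),r(b)]))
E
```

```text
jig hole [0.4103 0.3093 0.042 ]
[[0.5561 0.193  0.02  ]
 [0.5513 0.1494 0.02  ]
 [0.4205 0.1647 0.02  ]
 [0.426  0.2077 0.02  ]] [0.4885 0.1787 0.02  ]
0.13130214954474478 -0.11487983537471766
0 0.059 [0.535  0.1736 0.059 ] 0.04674771731946107 lat 0.00028046109305643503 scene [289.139 209.026]
0 0.067 [0.5339 0.1731 0.067 ] 0.045788464071930796 lat -0.0003320221767592413 scene [288.9399 206.7006]
0 0.083 [0.5319 0.1721 0.083 ] 0.043869957576870136 lat -0.0015569887163906617 scene [288.5349 201.9703]
1 0.059 [0.4876 0.1786 0.059 ] -0.0009169055229090661 lat -0.00022030117486701123 scene [287.899  192.3508]
1 0.067 [0.4869 0.1781 0.067 ] -0.001460812825999761 lat -0.0008284208398809391 scene [287.7086 190.1336]
1 0.083 [0.4857 0.177  0.083 ] -0.002548627432181102 lat -0.002044660169908733 scene [287.3212 185.6221]
2 0.059 [0.4435 0.1836 0.059 ] -0.0452899444384842 lat -0.0003129258057838948 scene [286.9536 177.5478]
2 0.067 [0.4432 0.183  0.067 ] -0.04544718841231712 lat -0.0009202383467189377 scene [286.7702 175.4244]
2 0.083 [0.4428 0.1818 0.083 ] -0.045761676359982954 lat -0.0021348634285889945 scene [286.3972 171.1029]
[array([0.3786, 0.3617, 0.042 ]), array([0.4065, 0.2421, 0.042 ])]<stdin>:11: DeprecationWarning: Arrays of 2-dimensional vectors are deprecated. Use arrays of 3-dimensional vectors instead. (deprecated in NumPy 2.0)
```

View pics/crop3.png

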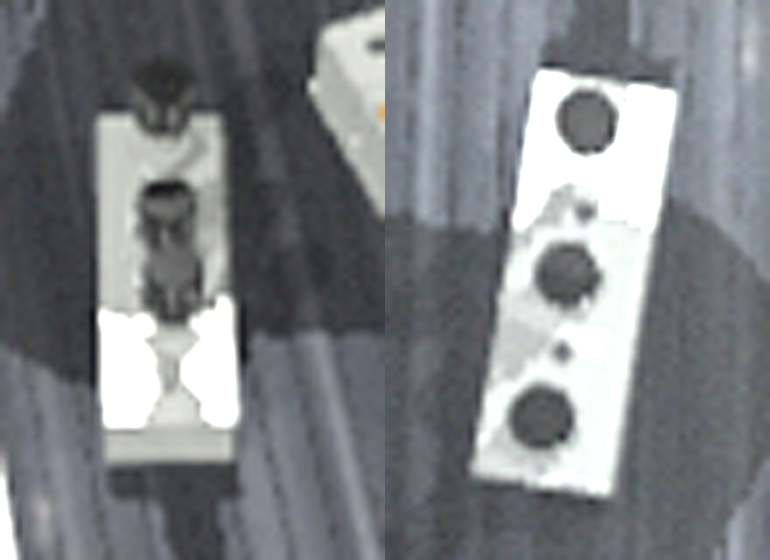

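The scene crop's grip tops sit at rows 175 (front), 193 (middle) and 202 (rear). These fit middle_pin, short_pin and long_pin, so the long pin is the rear (+x) one at about (0.532, 0.172). The red one behind the wall is excluded.

Run:
```python
from h import *
h=np.array([.4103,.3093,.042])
for yaw in(.15,.19,.23):
  u=np.array([np.cos(yaw),np.sin(yaw),0]);v=np.array([-u[1],u[0],0]);H=h+.145*u+[0,0,.009]
  print(yaw,"H",H)
  for th in(1.45,1.57,1.7):
    r=-u*np.cos(th)+np.array([0,0,1])*np.sin(th); n=u*np.sin(th)+np.array([0,0,1])*np.cos(th)
    print(th,"hole sc",proj("scene",H+.145*r+.005*n),"corners sc",*[proj("scene",H+.165*r+.005*n+s*.059*v) for s in(1,-1)],"top",*[proj("top",H+.165*r+s*.059*v+.005*n) for s in(1,-1)])
print("seen hole 373.3,165.0 corners sc 346.7,167.2 / 398.2,149.2 top L(134.3,206.6) R(208.5,192)")
for p in[(140,160),(195,165),(213,170)]:
  print(p,ray("top",p,.0),ray("top",p,.06))
```

```text
0.15 H [0.5537 0.331  0.051 ]
1.45 hole sc [365.2306 165.1546] corners sc [392.6938 151.6457] [339.3703 164.5534] top [140.4393 200.9186] [205.3756 192.7531]
1.57 hole sc [368.6479 171.2466] corners sc [396.9402 158.4377] [343.0604 171.6443] top [139.4208 190.1331] [204.2004 181.9892]
1.7 hole sc [372.2141 178.675 ] corners sc [401.3407 166.7993] [346.9708 180.3265] top [138.8395 178.8578] [203.2313 170.7647]
0.19 H [0.5527 0.3367 0.051 ]
1.45 hole sc [367.566  164.5405] corners sc [394.4569 150.2366] [342.2043 164.7879] top [137.7139 202.6156] [202.3617 191.8934]
1.57 hole sc [371.3129 170.5381] corners sc [399.0638 156.9044] [346.2958 171.788 ] top [136.2676 191.8848] [200.7609 181.1985]
1.7 hole sc [375.2353 177.8614] corners sc [403.8559 165.1275] [350.64   180.3672] top [135.2395 180.6622] [199.348  170.0503]
0.23 H [0.5515 0.3424 0.051 ]
1.45 hole sc [369.8519 163.8538] corners sc [396.1239 148.7742] [345.0407 164.9358] top [135.0519 204.4181] [199.3144 191.155 ]
1.57 hole sc [373.9201 169.746 ] corners sc [401.08   155.3064] [349.5256 171.8313] top [133.1794 193.7585] [197.2907 180.5453]
1.7 hole sc [378.1892 176.9519] corners sc [406.2512 163.3784] [354.2947 180.2924] top [131.706  182.6057] [195.437  169.4902]
seen hole 373.3,165.0 corners sc 346.7,167.2 / 398.2,149.2 top L(134.3,206.6) R(208.5,192)
(140, 160) [0.6587 0.4711 0.    ] [0.6439 0.4494 0.06  ]
(195, 165) [0.6496 0.3414 0.    ] [0.6354 0.3276 0.06  ]
(213, 170) [0.6386 0.2987 0.    ] [0.6251 0.2875 0.06  ]
```

>>> step_arm:
  deltas:
    - [-0.035,0,0,0,0,0,-1]
    - [-0.035,0,0,0,0,0,-1]
    - [-0.035,0,0,0,0,0,-1]
    - [0,-0.004,0.04,0,0,0,-1]
    - [0,-0.004,0.04,0,0,0,-1]
    - [0,-0.004,0.04,0,0,0,-1]
    - [0,-0.004,0.04,0,0,0,-1]
    - [0,-0.004,0.04,0,0,0,-1]
    - [0,-0.004,0.04,0,0,0,-1]
    - [0,-0.004,0.04,0,0,0,-1]
    - [0,-0.004,0.04,0,0,0,-1]
    - [0,-0.004,0.04,0,0,0,-1]
    - [0,-0.004,0.04,0,0,0,-1]

```text
t: 1.23
tcp_pos: [0.5136, 0.3994, 0.3066]
tool_rot: [[-0.007, 0.219, 0.976], [-0.006, 0.976, -0.219], [-1.0, -0.008, -0.005]]
force: [0.3, 0.6, 0.2]
width: 0.0
```

>>> step_arm:
  deltas:
    - [0,-0.006,0.038,0,0,0,-1]
    - [0,-0.006,0.038,0,0,0,-1]
    - [0,-0.006,0.036,0,0,0,-1]
    - [0,0,0,-0.12,0,0,-1]
    - [0,0,0,-0.12,0,0,-1]
    - [0,0,0,-0.12,0,0,-1]
    - [0,0,0,-0.12,0,0,-1]
    - [0,0,0,0,0,0,-1]

```text
t: 1.9
tcp_pos: [0.6342, 0.3445, 0.2938]
tool_rot: [[-0.019, -0.263, 0.965], [-0.013, 0.965, 0.263], [-1.0, -0.008, -0.021]]
force: [0.4, 0.5, -0.0]
width: 0.0002
```

Run:
```python
from h import *
w=get_image("wrist");s=get_image("scene");print(get_obs()["tcp_pos"])
cv2.imwrite("pics/c4.png",np.hstack([cv2.resize(w,(400,300)),cv2.resize(s[60:300,200:520],(400,300))])[:,:,::-1])
```

```text
[0.6339 0.3448 0.2941]
```

View pics/c4.png

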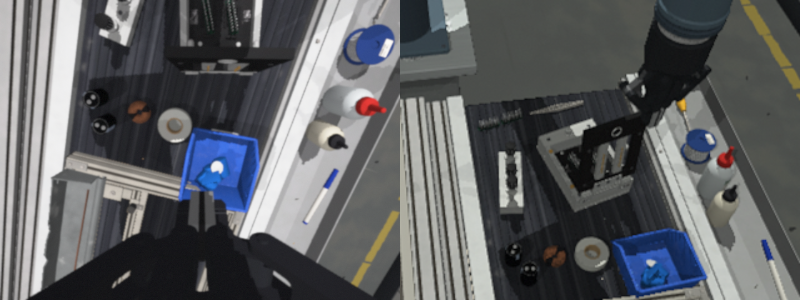

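>>> step_arm:
  deltas:
    - [0.035,0.005,0,0,0,0,-1]
    - [0.035,0.005,0,0,0,0,-1]
    - [0.035,0.005,0,0,0,0,-1]
    - [0,0,-0.03,0,0,0,-1]
    - [0,0,-0.03,0,0,0,-1]
    - [0,0,0,0,0,0,-1]

```text
t: 2.5
tcp_pos: [0.5653, 0.3435, 0.1766]
tool_rot: [[-0.029, -0.233, 0.972], [-0.017, 0.973, 0.232], [-0.999, -0.01, -0.033]]
force: [0.5, -0.3, -0.1]
width: -0.0001
```

>>> step_arm:
  deltas:
    - [-0.002,0,-0.017,0,-0.03,0,-1]
    - [-0.002,0,-0.017,0,0,0,-1]
    - [0.005,0,-0.016,0,0,0,-1]
    - [0.006,0,-0.016,0,0,0,-1]
    - [0.009,0,-0.014,0,0,0,-1]
    - [0.011,0,-0.013,0,0,0,-1]

```text
t: 3.0
tcp_pos: [0.4744, 0.3235, 0.1512]
tool_rot: [[0.01, -0.213, 0.977], [-0.008, 0.977, 0.213], [-1.0, -0.01, 0.008]]
force: [0.6, -0.1, 0.7]
width: 0.0001
```

>>> step_arm:
  deltas:
    - [0.012,0,-0.011,0,0,0,-1]
    - [0.013,0,-0.011,0,0,0,-1]
    - [0.015,0,-0.008,0,0,0,-1]
    - [0.015,0,-0.008,0,0,0,-1]
    - [0.013,0,-0.003,0,0,0,-1]
    - [0.008,0,-0.003,0,0,0,-1]

```text
t: 3.5
tcp_pos: [0.4314, 0.3162, 0.078]
tool_rot: [[0.022, -0.195, 0.981], [-0.003, 0.981, 0.195], [-1.0, -0.007, 0.021]]
force: [-0.3, 0.3, 0.9]
width: 0.0003
```

Run:
```python
from h import *
w=get_image("wrist");s=get_image("scene");print(get_obs()["tcp_pos"])
cv2.imwrite("pics/c5.png",np.hstack([cv2.resize(w,(400,300)),cv2.resize(s[100:265,260:480],(400,300))])[:,:,::-1])
```

```text
[0.4306 0.3159 0.0776]
```

View pics/c5.png

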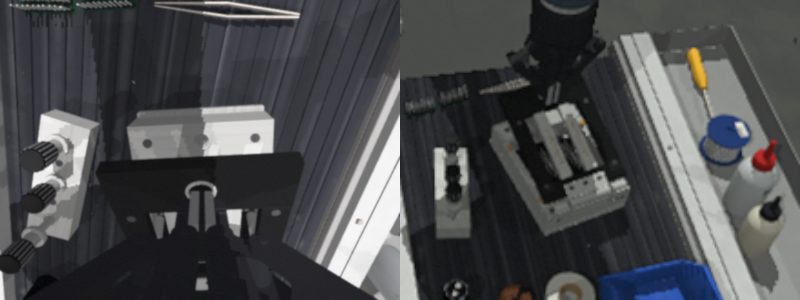

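The lid follows the fingers and is nearly down; the wrist view shows its front edge at row 160 with its hole ring at (200,188), and the front block beyond. I'll press it onto the carrier.

>>> step_arm:
  deltas:
    - [0.007,0,0,0,-0.02,0,-1]
    - [0.006,0,0,0,0,0,-1]
    - [0.004,0,0,0,0,0,-1]
    - [0.003,0,0,0,0,0,-1]
    - [0,0,0,0,0,0,-1]

```text
t: 4.02
tcp_pos: [0.4355, 0.3178, 0.0604]
tool_rot: [[0.046, -0.192, 0.98], [0.003, 0.981, 0.192], [-0.999, -0.005, 0.046]]
force: [-0.2, 0.1, 0.2]
width: -0.0002
```

>>> step_arm:
  deltas:
    - [0.003,0,0,0,0.045,0,-1]
    - [0.002,0,0,0,0,0,-1]
    - [0.002,0,0,0,0,0,-1]

```text
t: 4.27
tcp_pos: [0.437, 0.3184, 0.0544]
tool_rot: [[0.003, -0.191, 0.982], [-0.004, 0.981, 0.191], [-1.0, -0.005, 0.002]]
force: [-0.0, 0.2, 0.8]
width: -0.0001
```

Run:
```python
from h import *
print(get_obs())
w=get_image("wrist");s=get_image("scene")
cv2.imwrite("pics/c6.png",np.hstack([cv2.resize(w,(400,300)),cv2.resize(s[120:240,300:460],(400,300))])[:,:,::-1])
```

```text
{'t': 4.2667, 'q': array([ 0.4269,  0.387 ,  1.7479, -0.006 ,  1.0061, -1.3333]), 'dq': array([-0.0091,  0.0475, -0.0078,  0.0009, -0.0502, -0.0029]), 'tau': array([ -0.1879, -46.623 , -24.3276,  -0.0222,   0.0324,  -0.033 ]), 'tcp_pos': array([0.437 , 0.3184, 0.0544]), 'tool_rot': array([[ 0.0026, -0.1914,  0.9815],
       [-0.0044,  0.9815,  0.1914],
       [-1.    , -0.0048,  0.0017]]), 'force': array([-0.0245,  0.1667,  0.7501]), 'torque': array([-0.0048,  0.0323,  0.0135]), 'width': -6.107076165417122e-05}
```

View pics/c6.png

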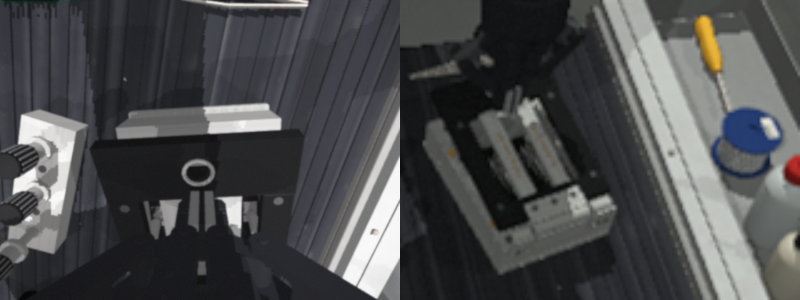

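Run:
```python
from h import *
yaw=.23;u=np.array([np.cos(yaw),np.sin(yaw),0]);h=np.array([.4103,.3093,.042]);H=h+.145*u+[0,0,.009]
for th in(0,.06,.12,.2,.3):
    r=-u*np.cos(th)+np.array([0,0,1])*np.sin(th); n=u*np.sin(th)+np.array([0,0,1])*np.cos(th)
    v=np.array([-u[1],u[0],0])
    print(th,*[proj("wrist",H+p)/1.4 for p in(.145*r+.005*n,.165*r+.005*n-.059*v,.165*r+.005*n+.059*v)])
print("seen (200px scale) hole 197,172; corners 92,143 303,130")
for z in (.056,.06,.065): print(ray("wrist",np.array([197,172])*1.4,z))
cv2.imwrite("pics/c7.png",cv2.resize(get_image("wrist")[180:400,140:440],(800,586),interpolation=2)[:,:,::-1])
```

```text
0 [196.6131 148.5061] [107.0016 123.1123] [284.638  116.7335]
0.06 [196.3407 153.5075] [101.6728 127.5542] [289.2854 120.8708]
0.12 [196.0803 159.7492] [ 95.9178 133.456 ] [294.3801 126.4624]
0.2 [195.7588 170.2357] [ 87.5396 143.9654] [301.9296 136.5582]
0.3 [195.4145 187.298 ] [ 75.8714 162.1561] [312.692  154.2582]
seen (200px scale) hole 197,172; corners 92,143 303,130
[0.4276 0.3128 0.056 ]
[0.4258 0.3126 0.06  ]
[0.4236 0.3123 0.065 ]
```

View pics/c7.png

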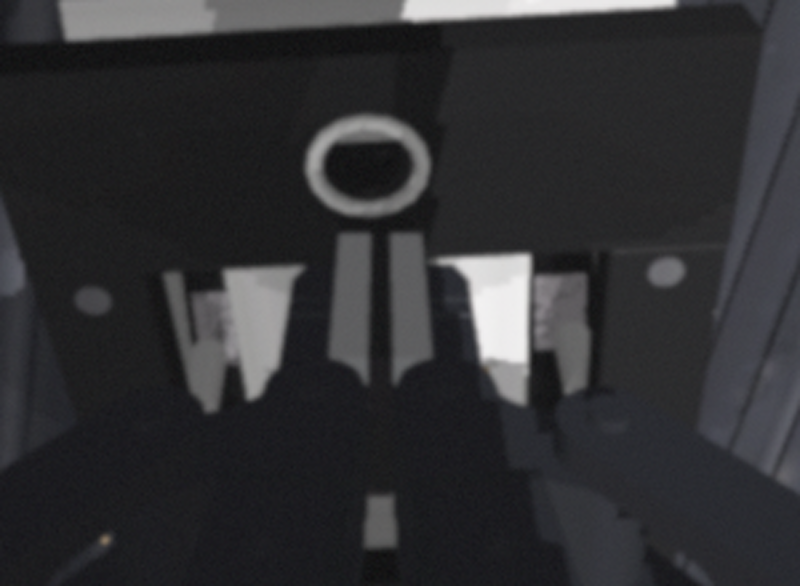

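The lid stands at about 0.2 rad: the fingertips slipped into the lid's window, just behind the front bar and the hole ring. I'll lift out, go forward over the front bar and press there.

>>> step_arm:
  deltas:
    - [-0.02,0,0.004,0,0,0,-1]
    - [-0.03,0,0,0,0,0,-1]
    - [-0.01,0,-0.015,0,0,0,-1]
    - [0,0,-0.018,0,0,0,-1]
    - [0.008,0,0,0,0,0,-1]
    - [0.01,0,0,0,0,0,-1]

```text
t: 4.92
tcp_pos: [0.4074, 0.313, 0.1]
tool_rot: [[0.008, -0.192, 0.981], [-0.003, 0.981, 0.192], [-1.0, -0.004, 0.007]]
force: [-0.7, 0.6, -0.4]
width: -0.0001
```

>>> step_arm:
  deltas:
    - [0.01,0,0,0,0,0,-1]
    - [0.01,0,0,0,0,0,-1]
    - [0.008,0,0,0,0,0,-1]
    - [0.005,0,0,0,0,0,-1]
    - [0.003,0,0,0,0,0,-1]
    - [0,0,0,0,0,0,-1]

```text
t: 5.42
tcp_pos: [0.4066, 0.3118, 0.0559]
tool_rot: [[0.003, -0.192, 0.981], [-0.006, 0.981, 0.192], [-1.0, -0.006, 0.002]]
force: [-0.3, -0.4, -0.1]
width: -0.0005
```

Run:
```python
from h import *
w=get_image("wrist");s=get_image("scene")
cv2.imwrite("pics/c8.png",np.hstack([cv2.resize(w[130:430,120:440],(400,375)),cv2.resize(s[110:240,300:440],(400,375))])[:,:,::-1])
```

```text
(no output)
```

View pics/c8.png

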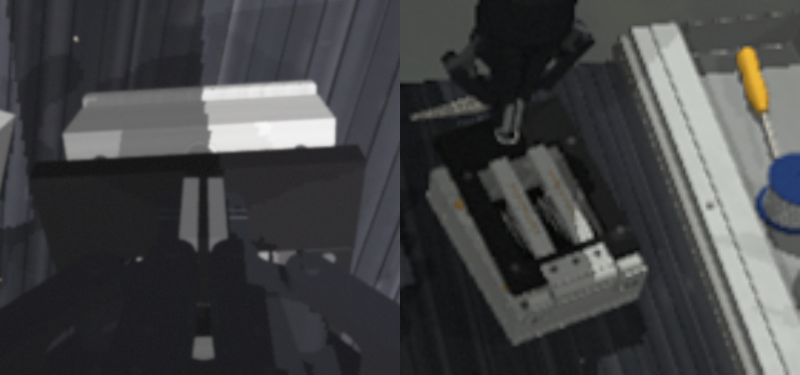

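Run:
```python
from h import *
yaw=.21;u=np.array([np.cos(yaw),np.sin(yaw),0]);h=np.array([.4103,.3093,.042]);H=h+.145*u+[0,0,.009];v=np.array([-u[1],u[0],0])
print("seen corners L(145.6,260.4) R(409.6,250); front block top-front corners L(186,206)? R(384,200); scene ring (337.5,157.5)")
for th in(0,.06,.12,.2,.3):
    r=-u*np.cos(th)+np.array([0,0,1])*np.sin(th); n=u*np.sin(th)+np.array([0,0,1])*np.cos(th)
    print(th,*[proj("wrist",H+p) for p in(.165*r+.005*n-.059*v,.165*r+.005*n+.059*v)],"scene",proj("scene",H+.145*r+.005*n))
print("block",[proj("wrist",h-.02*u+s*.06*v) for s in(1,-1)],"tcp",proj("wrist",get_obs()["tcp_pos"]),proj("scene",get_obs()["tcp_pos"]))
```

```text
seen corners L(145.6,260.4) R(409.6,250); front block top-front corners L(186,206)? R(384,200); scene ring (337.5,157.5)
0 [159.8748 227.1824] [392.1642 223.9524] scene [334.8759 162.0162]
0.06 [153.4099 235.8679] [397.8217 232.5362] scene [335.3457 159.8874]
0.12 [146.4581 246.6329] [403.948  243.2102] scene [335.9089 157.8959]
0.2 [136.3971 264.6646] [412.8884 261.1466] scene [336.8054 155.4695]
0.3 [122.5084 294.0472] [425.3672 290.4748] scene [338.1593 152.8336]
block [array([386.7837, 214.6046]), array([166.3713, 217.7349])] tcp [282.7844 257.0003] [335.6962 160.6906]
```

>>> step_arm:
  deltas:
    - [-0.02,0,0,0,0,0,-1]
    - [-0.025,0,0,0,0,0,-1]
    - [0,0.02,0,0,0,0,-1]
    - [0,0.015,-0.004,0,0,0,-1]
    - [0,0,0,0,0,0,-1]

```text
t: 5.93
tcp_pos: [0.398, 0.3469, 0.1054]
tool_rot: [[0.007, -0.189, 0.982], [-0.003, 0.982, 0.189], [-1.0, -0.005, 0.006]]
force: [-0.7, -0.3, -0.1]
width: 0.0
```

Run:
```python
from h import *
print(get_obs()["tcp_pos"],proj("wrist",get_obs()["tcp_pos"]))
w=get_image("wrist");s=get_image("scene")
cv2.imwrite("pics/c9.png",np.hstack([cv2.resize(w[130:430,120:440],(400,375)),cv2.resize(s[110:240,300:440],(400,375))])[:,:,::-1])
```

```text
[0.398  0.3469 0.1054] [282.7872 257.0025]
```

View pics/c9.png

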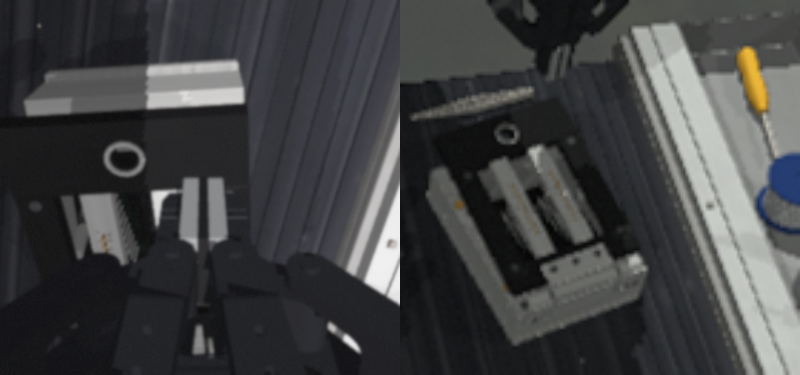

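>>> step_arm:
  deltas:
    - [0.02,0,0,0,0,0,-1]
    - [0.02,0,0,0,0,0,-1]
    - [0.006,0,0,0,0,0,-1]
    - [0.004,0,0,0,0,0,-1]
    - [0.004,0,0,0,0,0,-1]

```text
t: 6.45
tcp_pos: [0.401, 0.343, 0.0508]
tool_rot: [[0.01, -0.189, 0.982], [-0.005, 0.982, 0.189], [-1.0, -0.007, 0.009]]
force: [-0.7, 0.1, -0.1]
width: -0.0001
```

```bash
cat > ring.py <<'E'
from h import *
def ring(name):
    """bright ring on black lid: find contour that is elliptical with dark inside"""
    g=cv2.cvtColor(get_image(name),cv2.COLOR_RGB2GRAY)
    out=[]
    for t in(60,80,100,120):
        cs,hi=cv2.findContours((g>t).astype(np.uint8),cv2.RETR_CCOMP,cv2.CHAIN_APPROX_NONE)
        for c,h in zip(cs,hi[0]):
            if h[3]>=0 or h[2]<0 or len(c)<12: continue   # outer contours that have a hole
            a=cv2.contourArea(c);e=cv2.fitEllipse(c);ea=np.pi*e[1][0]*e[1][1]/4
            if 20<a<3000 and .85<a/ea<1.15 and e[1][0]/e[1][1]>.5: out.append((t,np.round(e[0],1),np.round(e[1],1)))
    return out
E
python3 -c "
from ring import *
print(get_obs()['tcp_pos'],get_obs()['force'],ring('wrist'),ring('scene'))"
```

```text
[0.401  0.343  0.0508] [-0.6801  0.0969 -0.1033] [(60, array([209.5, 295. ]), array([33.6, 43.3])), (80, array([209.5, 295. ]), array([32.2, 42. ])), (100, array([209.4, 295.2]), array([30.9, 40.9])), (120, array([209.4, 295.4]), array([28.9, 39.7]))] [(60, array([352.9, 262.8]), array([26.8, 27.1])), (80, array([352.7, 262.7]), array([25.9, 26.4])), (100, array([353.1, 261.6]), array([22.4, 25.2]))]
```

Run:
```python
from h import *
c=calibration("wrist");K=c["K"];TC=c["tool_from_camera"]
def KT(p,x,y,z):
    T=np.eye(4);T[:3,0]=x;T[:3,1]=y;T[:3,2]=z;T[:3,3]=p;return K,T@TC
o=get_obs();R=o["tool_rot"]
A=KT([.398,.3469,.1054],[.007,-.003,-1],[-.189,.982,-.005],[.982,.189,.006])
B=KT(o["tcp_pos"],*R.T)
for dr in(0,5,10,15):
  def r(KT_,px):
    K,T=KT_;d=T[:3,:3]@np.linalg.inv(K)@[px[0],px[1]-dr,1];return T[:3,3],d/np.linalg.norm(d)
  (o1,d1),(o2,d2)=r(A,(219.2,257.2)),r(B,(209.5,295))
  s=np.linalg.lstsq(np.c_[d1,-d2],o2-o1,rcond=None)[0];p,q=o1+d1*s[0],o2+d2*s[1];print(dr,p,q)
s=np.array([337.0,156.0])
for z in(.056,.065,.075,.085):print("scene ring",z,ray("scene",s,z))
```

```text
0 [0.4413 0.3074 0.0356] [0.4413 0.3065 0.0356]
5 [0.435  0.3073 0.0401] [0.4349 0.3066 0.0401]
10 [0.4288 0.3073 0.0446] [0.4288 0.3068 0.0446]
15 [0.4228 0.3072 0.0492] [0.4228 0.3069 0.0492]
scene ring 0.056 [0.3919 0.3189 0.056 ]
scene ring 0.065 [0.3994 0.3161 0.065 ]
scene ring 0.075 [0.4077 0.3131 0.075 ]
scene ring 0.085 [0.4161 0.3101 0.085 ]
```

Run:
```python
from h import *
c=calibration("wrist");K=c["K"];TC=c["tool_from_camera"]
def KT(p,x,y,z):
    T=np.eye(4);T[:3,0]=x;T[:3,1]=y;T[:3,2]=z;T[:3,3]=p;return K,T@TC
o=get_obs();R=o["tool_rot"]
A=KT([.398,.3469,.1054],[.007,-.003,-1],[-.189,.982,-.005],[.982,.189,.006])
B=KT(o["tcp_pos"],*R.T)
yaw=.23;u=np.array([np.cos(yaw),np.sin(yaw),0]);h=np.array([.4103,.3093,.042]);H=h+.145*u+[0,0,.009]
for th in(0,.03,.06,.1,.15,.2):
    r=-u*np.cos(th)+np.array([0,0,1])*np.sin(th); n=u*np.sin(th)+np.array([0,0,1])*np.cos(th);p=H+.145*r+.005*n
    print(th,"A",proj(0,p,A),"B",proj(0,p,B),"scene",proj("scene",p))
print("seen A 219.2 257.2  B 209.5 295")
s=get_image("scene")[100:245,290:440];w=get_image("wrist")[130:430,120:440]
cv2.imwrite("pics/c10.png",np.hstack([cv2.resize(w,(400,375)),cv2.resize(s,(400,375),interpolation=2)])[:,:,::-1])
```

```text
0 A [223.3518 229.9082] B [214.497  266.4333] scene [334.8759 162.0162]
0.03 A [222.3136 232.7764] B [212.95   270.9613] scene [335.1007 160.9347]
0.06 A [221.2609 235.9295] B [211.364  275.9216] scene [335.3498 159.8861]
0.1 A [219.8362 240.5941] B [209.1892 283.2433] scene [335.7198 158.5412]
0.15 A [218.0253 247.1974] B [206.376  293.6034] scene [336.2433 156.9491]
0.2 A [216.1869 254.7   ] B [203.4611 305.3976] scene [336.8345 155.4607]
seen A 219.2 257.2  B 209.5 295
```

View pics/c10.png

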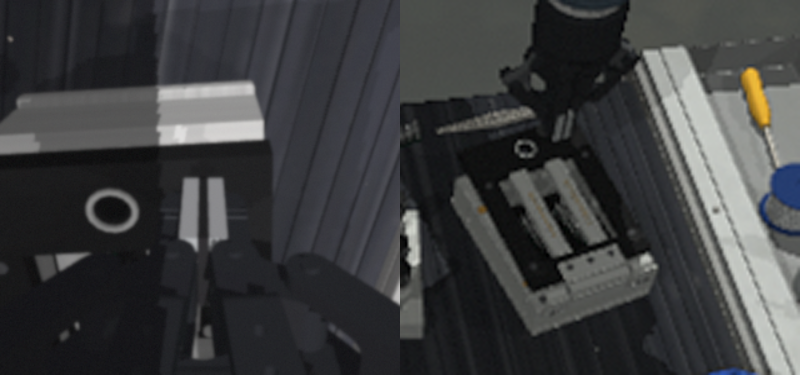

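The lid comes down under the fingers without a clear force yet, and the image puts the visible fingertips some 15 mm short of the nominal TCP. I'll go on pressing in small steps and let the force tell.

>>> step_arm:
  deltas:
    - [0.004,0,0,0,0,0,-1]
    - [0.004,0,0,0,0,0,-1]

```text
t: 6.82
tcp_pos: [0.4031, 0.3443, 0.0452]
tool_rot: [[0.015, -0.189, 0.982], [-0.002, 0.982, 0.189], [-1.0, -0.005, 0.014]]
force: [0.5, -0.8, 0.3]
width: -0.0001
```

```bash
python3 -c "
from ring import *
print(get_obs()['tcp_pos'],get_obs()['force'],ring('wrist')[1:2])"
```

```text
[0.4031 0.3443 0.0452] [ 0.4778 -0.838   0.342 ] [(80, array([206.5, 290.4]), array([33.5, 42.4]))]
```

>>> step_arm:
  deltas:
    - [0.004,0,0,0,0.015,0,-1]
    - [0.003,0,0,0,0,0,-1]
    - [0,0,0,0,0,0,-1]

```text
t: 7.12
tcp_pos: [0.4028, 0.3443, 0.0369]
tool_rot: [[-0.002, -0.19, 0.982], [-0.005, 0.982, 0.19], [-1.0, -0.005, -0.003]]
force: [-0.8, 0.3, 1.2]
width: -0.0001
```

```bash
python3 -c "
from ring import *
print(get_obs()['tcp_pos'],get_obs()['force'],get_obs()['tau'],ring('wrist')[1:2])"
```

```text
[0.4028 0.3443 0.0369] [-0.8271  0.3208  1.2   ] [ -0.0657 -46.281  -23.0222  -0.0237  -0.102   -0.0084] [(80, array([205.8, 288.9]), array([35.4, 42.8]))]
```

>>> step_arm:
  deltas:
    - [0.003,0,0,0,0,0,-1]
    - [0.003,0,0,0,0,0,-1]
    - [0,0,0,0,0,0,-1]

```text
t: 7.42
tcp_pos: [0.403, 0.3445, 0.0313]
tool_rot: [[-0.001, -0.19, 0.982], [-0.005, 0.982, 0.19], [-1.0, -0.005, -0.002]]
force: [0.6, -0.4, 1.5]
width: 0.0001
```

Run:
```python
from ring import *
o=get_obs();print(o['tcp_pos'],o['force'],ring('wrist')[1:2])
w=get_image("wrist");t=get_image("top")[170:310,130:300];s=get_image("scene")[100:245,290:440]
cv2.imwrite("pics/c11.png",np.hstack([cv2.resize(w,(400,300)),cv2.resize(s,(400,300),interpolation=2)])[:,:,::-1])
cv2.imwrite("pics/w11.png",w[:,:,::-1])
```

```text
[0.403  0.3445 0.0313] [ 0.6469 -0.4323  1.4684] [(60, array([344.5,  19.1]), array([27.8, 51.3]))]
```

Run:
```python
from h import *
g=cv2.cvtColor(get_image("scene"),cv2.COLOR_RGB2GRAY)
print(g[146:172,324:350])
w=cv2.cvtColor(cv2.imread("pics/w11.png"),cv2.COLOR_BGR2GRAY)
print(w[230:330:5,120:400:8])
```

```text
[[ 94  87 105 117 108 114 103  87  81  82  61  28  19  21  19  21  19  21
   20  20  17  21  19  18  21  17]
 [109 106  95  93  85  81  73  59  50  49  31  29  33  24  19  19  21  19
   20  20  20  18  19  17  19  20]
 [ 78  76  77  72  57  48  30  23  27  29  33  41  43  30  24  21  21  21
   21  20  21  19  15  18  18  20]
 [ 48  44  44  34  29  31  33  36  39  41  45  44  43  37  35  25  19  19
   19  21  21  16  18  19  19  21]
 [ 20  29  26  46  49  45  43  47  40  41  42  43  44  41  40  37  30  26
   20  19  17  16  16  20  19  30]
 [ 33  40  37  58  56  45  43  44  44  42  43  45  44  41  37  42  42  37
   32  23  18  17  15  17  28  56]
 [ 44  45  43  49  55  50  42  43  42  40  42  43  44  44  37  36  39  41
   39  25  19  16  20  16  45  75]
 [ 32  41  44  41  58  54  43  43  47  40  41  45  41  36  34  23  33  35
   31  22  20  20  18  16  51  78]
 [ 22  33  43  31  57  56  46  43  47  37  33  35  27  19  15  14  23  34
   33  25  20  20  18  14  59  81]
 [ 23  23  38  43  54  57  44  34  37  28  19  14  11  13  11  14  11  33
   37  29  22  18  18  18  68  84]
 [ 23  22 
[... 3935 characters left out ...]
  30  29  28  31 121 136  90  29  28  30  26  40
  122 146  37 138 145  39  38  42  44  45  58  58  55  59  61  66  61]
 [ 31  31  32  31  31  32  28  31  31  31  27  29  30  30  30  31  24  38
  133 146  36 137 146  33  39  40  42  41  58  57  46  60  63  50  60]
 [ 31  32  32  30  30  31  31  29  32  31  28  30  30  29  29  29  24  28
   80 183  53 172 144  40  40  41  33  41  59  56  40  59  66  50  61]
 [ 33  31  31  29  29  30  32  29  32  30  31  29  26  31  29  26  25  30
   41  48  54 147  40  39  41  40  23  34  58  54  50  60  68  62  62]
 [ 30  30  30  29  29  39  49  56  72  42  25  27  25  22  49  36  24  40
   41  40  52  36  40  43  43  39  26  27  58  55  48  50  70  58  64]]
```

Run:
```python
from h import *
s=(334.7,165.9);t=(199.9,268.8)
for z in(-.01,.01,.03,.042,.06): p=ray("top",t,z);print(z,p,proj("scene",p))
# where does TCP project in scene & where finger tip could be; find light finger pixels
o=get_obs();print(o["tcp_pos"])
p=o["tcp_pos"]
for d in(0,.01,.02,.03): print(d,proj("scene",p+[0,0,d]))
```

```text
-0.01 [ 0.4098  0.32   -0.01  ] [336.1866 177.9166]
0.01 [0.4099 0.3159 0.01  ] [335.4688 173.2928]
0.03 [0.4101 0.3118 0.03  ] [334.7304 168.5371]
0.042 [0.4102 0.3093 0.042 ] [334.2772 165.6179]
0.06 [0.4103 0.3056 0.06  ] [333.5825 161.1434]
[0.403  0.3445 0.0316]
0 [346.8389 164.5193]
0.01 [347.3435 161.9562]
0.02 [347.8551 159.3572]
0.03 [348.374  156.7214]
```

>>> step_arm:
  deltas:
    - [-0.02,0,0,0,0,0,-1]
    - [-0.04,0,0,0,0,0,-1]
    - [-0.04,0,0,0,0,0,-1]
    - [-0.04,0,0,0.1,0,0,-1]
    - [-0.03,0,-0.02,0.1,0,0,-1]
    - [0,-0.02,-0.02,0.1,0,0,-1]
    - [0,0,0,0,0,0,-1]

```text
t: 8.25
tcp_pos: [0.3611, 0.3226, 0.2064]
tool_rot: [[-0.007, 0.123, 0.992], [-0.008, 0.992, -0.123], [-1.0, -0.009, -0.006]]
force: [-0.9, 0.6, -1.0]
width: -0.0001
```

Run:
```python
from ring import *
o=get_obs();print(o['tcp_pos'],o['tool_rot'],o['force'],ring('wrist'))
g=cv2.cvtColor(get_image("scene"),cv2.COLOR_RGB2GRAY);print(g[152:170,328:345])
t=get_image("top");w=get_image("wrist");s=get_image("scene")
for n,i in(("t12",t),("w12",w),("s12",s)):cv2.imwrite(f"pics/{n}.png",i[:,:,::-1])
yaw=.23;u=np.array([np.cos(yaw),np.sin(yaw),0]);h=np.array([.4103,.3093,.042]);H=h+.145*u+[0,0,.009]
for th in(0,.03,.06,.1,.15):
    r=-u*np.cos(th)+np.array([0,0,1])*np.sin(th); n=u*np.sin(th)+np.array([0,0,1])*np.cos(th);p=H+.145*r+.005*n
    print(th,p,proj("wrist",p),proj("scene",p),proj("top",p))
```

```text
[0.3611 0.3226 0.2064] [[-0.0071  0.1233  0.9923]
 [-0.008   0.9923 -0.1234]
 [-0.9999 -0.0089 -0.0061]] [-0.9165  0.6285 -1.0373] [(60, array([278. , 239.5]), array([21.2, 22.6])), (80, array([278.1, 239.5]), array([19.6, 22.1])), (80, array([415. ,  40.4]), array([8. , 9.7])), (100, array([278.1, 239.6]), array([19.4, 21.2])), (120, array([278. , 239.6]), array([19.1, 20.2]))]
[[ 57  49  42  44  43  40  43  44  43  42  34  35  38  37  35  36  35]
 [ 59  53  43  43  46  40  39  41  39  37  37  36  37  37  37  36  35]
 [ 56  56  44  41  43  38  38  37  37  36  37  36  36  37  37  36  37]
 [ 52  50  41  37  39  36  36  35  37  36  36  37  36  37  37  36  36]
 [ 43  40  37  37  37  35  32  49  41  33  32  36  36  35  37  37  36]
 [ 37  37  37  34  32  71  91  85  72 110  81  38  33  36  37  37  37]
 [ 39  37  38  31  98 102 103  82  71 124 149  91  34  34  36  37  36]
 [ 40  38  37  29 180 125  14   3   8  11 137 123  58  32  36  38  36]
 [ 36  38  36  28 210 144  35  37  16   3  30 127  91  33  34  35  37]
 [ 35  38  38  30 155 156 107  68  47  23  98 130  81  33  34  37  36]
 [ 26  3
[... 296 characters left out ...]
7  36  35  36  36  34  34  29  24  18  10  76 172]
 [ 15  17  26  33  32  31  45  50  32  22  18  10   6  20  28  63 137]
 [ 14  13   9  44  71 118 136 141  91  25  18  24  39  58  64  72  70]
 [ 15  14  58 127 152 183 191 190 170  97  46  51  67  81  88  78  73]]
0 [0.4103 0.3093 0.056 ] [273.9258 233.9302] [334.8759 162.0162] [198.557  268.7657]
0.03 [0.4105 0.3093 0.0603] [273.8633 235.8769] [335.1007 160.9347] [198.1111 268.6708]
0.06 [0.4108 0.3094 0.0647] [273.8485 237.9889] [335.3498 159.8861] [197.651  268.5141]
0.1 [0.4115 0.3096 0.0705] [273.9059 241.0677] [335.7198 158.5412] [197.0155 268.208 ]
0.15 [0.4126 0.3098 0.0776] [274.1076 245.3476] [336.2433 156.9491] [196.187  267.6669]
```

Lid measured at about 0.055 rad (scene ring at (335.6,160.1), wrist ring at (278,239.5)); it rests on the carrier. Now to the long pin.

>>> step_arm:
  deltas:
    - [0,-0.0215,0.0315,0,0,0,1]
    - [0,-0.0215,0.0315,0,0,0,1]
    - [0,-0.0215,0.0315,0,0,0,1]
    - [0,-0.0215,0.0315,0,0,0,1]
    - [0,-0.0215,0.0315,0,0,0,1]
    - [0,-0.0215,0.0315,0,0,0,1]
    - [0,0,0,0,0,0,1]

```text
t: 9.08
tcp_pos: [0.544, 0.1711, 0.1937]
tool_rot: [[-0.021, 0.104, 0.994], [-0.01, 0.995, -0.104], [-1.0, -0.012, -0.019]]
force: [0.5, 0.1, -0.1]
width: 0.083
```

Run:
```python
from ring import *
o=get_obs();print(o['tcp_pos'],o['tool_rot'],o['width'])
w=get_image("wrist");cv2.imwrite("pics/w13.png",w[:,:,::-1])
for p in((.532,.172),(.4866,.1782),(.4432,.183)):
  print(p,[proj("wrist",[*p,z]) for z in(.083,.020)])
g=cv2.cvtColor(w,cv2.COLOR_RGB2GRAY);x,y=proj("wrist",[.532,.172,.083]).astype(int)
print(g[y-36:y+37:3,x-36:x+37:3])
```

```text
[0.544  0.1711 0.1937] [[-0.0205  0.1037  0.9944]
 [-0.0096  0.9945 -0.1039]
 [-0.9997 -0.0117 -0.0194]] 0.08301737510648112
(0.532, 0.172) [array([281.774 , 188.0648]), array([282.5742, 172.286 ])]
(0.4866, 0.1782) [array([283.6461, 129.8416]), array([284.1464, 123.7663])]
(0.4432, 0.183) [array([284.0804,  68.6203]), array([284.5208,  73.6294])]
[[ 79  76  67  64  56  63  97 230 233 231 234 234 227 148 136 137 113 114
  129 213 212 213 131  36  33]
 [ 79  80  71  66  59  68  94 226 233 231 233 234 233 202 147 139 118 124
  167 216 213 213 126  36  32]
 [ 77  81  72  67  60  64  94 224 233 230 233 233 235 231 223 154 161 174
  214 215 211 212 127  38  32]
 [ 76  80  73  69  60  64  94 221 227 228 231 233 234 234 228 219 213 215
  217 215 212 213 126  38  31]
 [ 72  80  75  68  61  62  93 222 222 223 224 230 224 210 164 190 201 218
  233 231 228 225 113  39  32]
 [ 70  83  77  68  64  63  96 221 223 222 224 211 140 122 113 115 126 210
  214 214 212 194  86  46  33]
 [ 69  80  77  71  68  63 108 232 230 229 225 139 106  66  61  65  93 120
  140 143 141 136  77  50  35]
 [ 65  80  78  
[... 1175 characters left out ...]
43  44  39  33  45  39  37  39  35  40
   39  36  38  38  48  49  48]
 [ 51  48  46  50  47  43  36  39  42  41  39  38  43  42  39  39  33  41
   38  38  39  38  45  47  48]
 [ 47  47  42  51  48  40  39  38  39  42  38  37  41  43  38  38  34  39
   36  37  41  38  43  48  48]
 [ 39  43  41  51  48  41  41  38  40  41  39  38  39  43  38  39  32  35
   41  38  42  38  45  49  49]
 [ 37  43  40  49  47  43  41  38  41  38  39  38  40  44  39  35  35  38
   38  36  43  38  45  50  51]
 [ 37  44  39  50  48  43  41  38  39  42  39  39  39  41  40  37  35  37
   40  39  42  35  42  49  49]
 [ 35  42  39  47  51  41  39  35  40  40  39  36  38  41  37  39  35  37
   42  41  42  38  44  48  48]]
```

```bash
cat > grip.py <<'E'
from ring import *
def grip(zt,guess):
    o=get_obs();KT=cam("wrist");g=cv2.cvtColor(get_image("wrist"),cv2.COLOR_RGB2GRAY)
    x,y=proj(0,[*guess,zt],KT).astype(int)
    m=(g<38).astype(np.uint8);m=cv2.morphologyEx(m,cv2.MORPH_OPEN,np.ones((5,5)))
    n,l,s,c=cv2.connectedComponentsWithStats(m)
    for i in range(1,n):
        if s[i,4]>200 and abs(c[i]-[x,y]).max()<40: print("blob",s[i],c[i],"world",ray(0,c[i],zt,KT))
    print("pred",x,y,o["tcp_pos"])
E
python3 - <<'E'
from grip import *
print(ray("wrist",(287.8,183.5),.083))
grip(.083,(.532,.172))
E
```

```text
[0.5288 0.1772 0.083 ]
blob [275 178  21  24 424] [284.8726 189.2146] world [0.5332 0.1744 0.083 ]
pred 281 188 [0.5415 0.1729 0.1932]
```

>>> step_arm:
  deltas:
    - [0.01,0.001,-0.009,0,-0.02,-0.01,1]
    - [0.03,0,0,0,0,0,1]
    - [0.03,0,0,0,0,0,1]
    - [0.015,0,0,0,0,0,1]
    - [0,0,0,0,0,0,1]

```text
t: 9.6
tcp_pos: [0.5269, 0.1795, 0.1041]
tool_rot: [[-0.008, 0.097, 0.995], [-0.018, 0.995, -0.097], [-1.0, -0.019, -0.006]]
force: [-0.6, -0.5, -0.2]
width: 0.0853
```

Run:
```python
from grip import *
print(get_obs()["tool_rot"])
grip(.083,(.533,.1745))
```

```text
[[-0.0082  0.0973  0.9952]
 [-0.018   0.9951 -0.0974]
 [-0.9998 -0.0187 -0.0064]]
pred 275 251 [0.5269 0.1795 0.1041]
```

>>> step_arm:
  deltas:
    - [0.01,-0.003,0.005,0,-0.008,0.018,1]
    - [0.01,0,0.001,0,0,0,1]
    - [0.008,0,0,0,0,0,1]
    - [0,0,0,0,0,0,1]

```text
t: 9.98
tcp_pos: [0.5335, 0.1794, 0.0793]
tool_rot: [[0.006, 0.093, 0.996], [0.001, 0.996, -0.093], [-1.0, 0.001, 0.006]]
force: [-1.9, -0.4, -0.3]
width: 0.0851
```

Run:
```python
from grip import *
o=get_obs();print(o["tcp_pos"],o["tool_rot"])
w=get_image("wrist");s=get_image("scene")
cv2.imwrite("pics/c14.png",np.hstack([cv2.resize(w[120:420,120:440],(400,375),interpolation=2),cv2.resize(s[130:250,225:353],(400,375),interpolation=2)])[:,:,::-1])
for z in(.083,.061):print(proj("wrist",[.533,.1745,z]),proj("scene",[.533,.1745,z]))
c=calibration("wrist")
for d in(0,-.01,-.02,-.03,-.04):
  print(d,[proj(0,[d,y,0],(c["K"],c["tool_from_camera"])) for y in(-.0425,.0425)],[proj("scene",o["tcp_pos"]+o["tool_rot"]@[d,y,0]) for y in(-.0425,.0425)])
```

```text
[0.5335 0.1794 0.0793] [[ 0.0059  0.0928  0.9957]
 [ 0.0007  0.9957 -0.0928]
 [-1.      0.0013  0.0058]]
[272.9956 257.2312] [289.6461 202.2394]
[273.8686 239.8303] [289.3905 207.7878]
0 [array([201.363 , 256.8592]), array([364.3805, 256.8401])] [array([273.0024, 203.9619]), array([310.4795, 202.2564])]
-0.01 [array([197.1005, 265.8178]), array([368.6944, 265.8003])] [array([272.9842, 201.3742]), array([310.7524, 199.6615])]
-0.02 [array([192.3646, 275.7713]), array([373.4876, 275.7557])] [array([272.9657, 198.7458]), array([311.0296, 197.0259])]
-0.03 [array([187.0719, 286.8951]), array([378.8445, 286.8819])] [array([272.9468, 196.0758]), array([311.3112, 194.3487])]
-0.04 [array([181.1181, 299.4084]), array([384.8707, 299.3986])] [array([272.9277, 193.3633]), array([311.5973, 191.6289])]
```

View pics/c14.png

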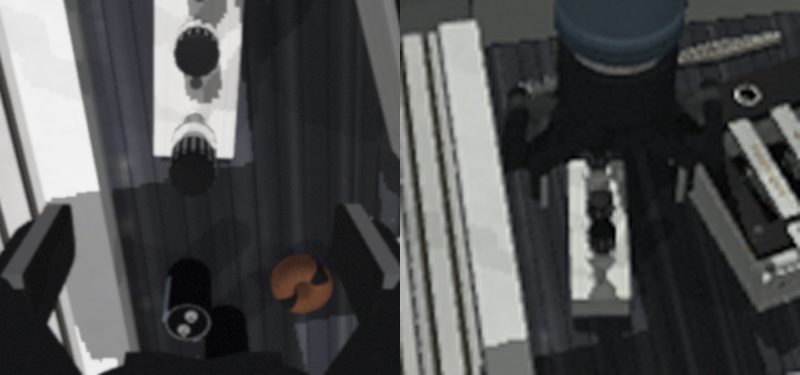

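The final view shows the long pin's grip top at wrist (273.6,258.4), as predicted for (0.533, 0.1745), z 0.083. The open fingertips appear about 35–40 mm behind the nominal TCP in both views, matching the lid contact evidence, so I go correspondingly deeper.

>>> step_arm:
  deltas:
    - [0.005,-0.005,-0.0005,0,0.006,0,1]
    - [0.015,0,0,0,0,0,1]
    - [0.015,0,0,0,0,0,1]
    - [0.01,0,0,0,0,0,1]
    - [0,0,0,0,0,0,1]

```text
t: 10.5
tcp_pos: [0.5369, 0.1744, 0.0376]
tool_rot: [[0.009, 0.092, 0.996], [0.002, 0.996, -0.092], [-1.0, 0.003, 0.009]]
force: [-0.2, 0.4, -0.3]
width: 0.0854
```

Run:
```python
from grip import *
o=get_obs();print(o["tcp_pos"],o["tool_rot"],o["force"],proj("wrist",[.533,.1745,.083]))
w=get_image("wrist");cv2.imwrite("pics/w15.png",w[:,:,::-1])
g=cv2.cvtColor(w,cv2.COLOR_RGB2GRAY)
print(g[270:390:4,230:330:4])
```

```text
[0.5369 0.1744 0.0376] [[ 0.0092  0.0916  0.9958]
 [ 0.0019  0.9958 -0.0916]
 [-1.      0.0028  0.0089]] [-0.2439  0.434  -0.2942] [282.5648 299.3075]
[[ 79  70  68  56  70  65  54  66  82  83  33  91  27  72  50  52  71  70
   55 131 133 146 145  78  80]
 [ 77  71  68  56  66  69  66  66  76  87  29  97  27  73  53  47  77  63
   56  63  61  56  74  80  80]
 [ 78  70  68  60  67  70  67  68  71  90  27  51  29  37  33  31  61  50
   57  68  61  54  75  80  81]
 [ 81  72  68  62  63  70  66  71  58  61  35  41  42  39  38  35  35  39
   82  78  63  54  75  78  80]
 [ 81  73  65  65  64  67  69  75  54  38  38  40  37  38  38  37  37  37
   22  75  66  54  73  79  79]
 [ 76  77  67  66  61  68  67  77  39  39  37  37  39  37  37  37  35  35
   36 104  66  53  71  76  76]
 [ 65  77  68  65  58  65  65  81  41  39  38  38  37  38  38  37  37  37
   35  50  68  51  70  75  78]
 [ 61  79  68  67  52  66  68  60  43  40  39  37  37  37  36  35  37  34
   35  48  70  51  70  66  68]
 [ 52  79  69  66  56  67  66  68  43  42  41  41  42  37  40  39  36  37
   36  43  59  43  50  46  45]
 [ 4
[... 1501 characters left out ...]
17   5   6   8   6   5   5  21  28  29
   31  31  30  37  36  38  43]
 [ 35  33  40  40  37  36  31  19  10   9   2   8   5   7   9   5  24  27
   28  31  37  37  39  38  45]
 [ 37  32  40  41  38  34  28   7  12   9  12   0   7  10   6   8  10  27
   29  39  35  37  36  36  42]
 [ 33  34  36  41  35  32  31  23   6   3   5   5   6   9   5   5  13  28
   35  39  38  36  36  35  39]
 [ 37  36  34  41  39  32  36  47   3   8   6   4   8   3   3  10  10  31
   33  39  38  36  37  29  31]
 [ 35  36  32  41  41  33  52  40   5  11  10  10   6   8   8   7   8  29
   32  39  38  35  33  24  31]
 [ 33  36  30  44  41  34  58  36   8   7   7   7   7   8   7  10   8  34
   30  37  35  31  32  27  33]]
```

>>> step_arm:
  deltas:
    - [0.006,0,-0.004,0,0.009,0,1]
    - [0.003,0,0,0,0,0,1]
    - [0,0,0,0,0,0,1]

```text
t: 10.8
tcp_pos: [0.5344, 0.1749, 0.0303]
tool_rot: [[0.003, 0.092, 0.996], [0.003, 0.996, -0.092], [-1.0, 0.003, 0.002]]
force: [-0.2, 0.4, 0.0]
width: 0.0854
```

>>> step_arm:
  deltas:
    - [0,0,0,0,0,0,-1]
    - [0,0,0,0,0,0,-1]
    - [0,0,0,0,0,0,-1]
    - [0,0,0,0,0,0,-1]
    - [0,0,0,0,0,0,-1]
    - [0,0,0,0,0,0,-1]
    - [0,0,0,0,0,0,-1]
    - [0,0,0,0,0,0,-1]

```text
t: 11.47
tcp_pos: [0.5357, 0.1752, 0.0322]
tool_rot: [[0.006, 0.091, 0.996], [0.004, 0.996, -0.091], [-1.0, 0.004, 0.006]]
force: [-0.5, -0.6, -0.1]
width: 0.018
```

>>> step_arm:
  deltas:
    - [0,0,0,0,0,0,-1]
    - [0,0,0,0,0,0,-1]
    - [-0.01,0,0,0,0,0,-1]
    - [-0.015,0,0,0,0,0,-1]
    - [-0.03,0,0,0,0,0,-1]
    - [-0.04,0,0,0,0,0,-1]
    - [-0.04,0,0,0,0,0,-1]
    - [0,0,0,0,0,0,-1]

```text
t: 12.13
tcp_pos: [0.5326, 0.1743, 0.1723]
tool_rot: [[-0.002, 0.092, 0.996], [0.003, 0.996, -0.092], [-1.0, 0.002, -0.002]]
force: [1.5, 0.6, -0.7]
width: 0.0176
```

Run:
```python
from grip import *
o=get_obs();print(o["tcp_pos"],o["tool_rot"],o["force"],o["width"])
for n in("wrist","scene","top"):cv2.imwrite(f"pics/{n}16.png",get_image(n)[:,:,::-1])
c=calibration("wrist");W=(c["K"],c["tool_from_camera"])
# expected pin points: foot at d=+.028, collar top d=-.017, grip top d=-.051
for d in(.028,-.012,-.017,-.029,-.051):print(d,proj(0,[d,0,0],W),proj("scene",o["tcp_pos"]+o["tool_rot"]@[d,0,0]))
w=cv2.cvtColor(cv2.imread("pics/wrist16.png"),cv2.COLOR_BGR2GRAY)
print(w[190:330:4,250:318:4])
```

```text
[0.5326 0.1743 0.1723] [[-0.0018  0.0917  0.9958]
 [ 0.0027  0.9958 -0.0917]
 [-1.      0.0025 -0.002 ]] [ 1.536   0.6025 -0.7126] 0.01756122720762491
0.028 [282.7998 235.9172] [290.2974 185.5593]
-0.012 [282.8867 267.6849] [290.7874 173.8941]
-0.017 [282.9003 272.6319] [290.851  172.3803]
-0.029 [282.936  285.6848] [291.0058 168.6942]
-0.051 [283.0164 315.073 ] [291.2981 161.7357]
[[ 70  59 103 145 141 143 144 134 109 125 140 145 146 144 103  42  44]
 [ 62  37  91 145 142 145 145 146 141 145 143 145 144 142  93  46  44]
 [ 42  38 104 144 142 145 144 148 144 144 142 145 142 142  87  49  44]
 [ 42  41 102 143 142 144 145 147 143 144 143 144 142 143  79  50  47]
 [ 46  42  45  56  53  59  68  72  78  80  85  89  94 104  61  50  48]
 [ 45  44  41  42  42  38  44  40  39  36  38  38  39  35  47  50  51]
 [ 46  44  39  43  43  40  44  43  40  37  41  39  38  37  48  51  49]
 [ 49  42  43  43  40  40  42  44  36  38  38  40  36  35  47  50  49]
 [ 49  42  37  42  42  40  41  44  38  39  39  40  38  37  47  46  48]
 [ 49  43  40  42  40  40  39  42  39  38  38  40  38  41  45  47  48]
 [ 51
[... 1070 characters left out ...]
 21  30  56  17  16  17  21  20  20  18  28  50  22  61  85]
 [ 85  58  25  23  20  18  18  17  20  20  16  17  19  37  15  44  85]
 [ 84  47  21  18  18  20  18  19  17  21  19  16  21  17  24  37  86]
 [ 83  34  22  20  21  17  18  18  17  19  20  23  23  27  25  29  84]
 [ 83  24  22  20  18  20  21  18  15  17  17  23  25  26  21  21  83]
 [ 81  22  20  22  18  18  20  19  20  24  23  25  25  26  21  20  77]
 [ 88  25  20  16  17  16  20  18  20  21  24  26  19  24  21  26  83]
 [ 90  24  20  15  22  18  17  20  23  22  21  23  22  22  21  24  85]
 [ 86  27  22  36  18  20  20  23  25  23  22  21  23  17  20  25  81]
 [ 22  23  21  42  35  20  18  26  23  24  19  23  12  14  23  26  27]]
```

>>> step_arm:
  deltas:
    - [0,0.026,-0.0185,0,0,0,-1]
    - [0,0.026,-0.0185,0,0,0,-1]
    - [0,0.026,-0.0185,0,0,0,-1]
    - [0,0.026,-0.0185,0,0,0,-1]
    - [0,0.02,-0.015,0,0,0,-1]
    - [0.01,0,0,0,0,0,-1]
    - [0.01,0,0,0,0,0,-1]
    - [0,0,0,0,0,0,-1]
    - [0,0,0,0,0,0,-1]

```text
t: 13.03
tcp_pos: [0.4385, 0.3045, 0.129]
tool_rot: [[-0.04, 0.096, 0.995], [-0.009, 0.995, -0.096], [-0.999, -0.013, -0.039]]
force: [-0.5, -0.2, 0.9]
width: 0.0178
```

Run:
```python
from ring import *
o=get_obs();print(o['tcp_pos'],o['tool_rot'],o["width"],o["dq"])
KT=cam("wrist");R=ring('wrist');print(R)
for r in R: print(ray(0,r[1],.0640,KT))
g=cv2.cvtColor(get_image("scene"),cv2.COLOR_RGB2GRAY);print(g[153:168,328:345])
```

```text
[0.4385 0.3045 0.129 ] [[-0.0404  0.0958  0.9946]
 [-0.0094  0.9953 -0.0963]
 [-0.9991 -0.0133 -0.0393]] 0.017808872462645963 [-0.0107  0.0292  0.0374 -0.0065 -0.0147 -0.0051]
[(60, array([289.9, 178.8]), array([29.7, 30. ])), (60, array([249.2,   8.6]), array([13.6, 22.3])), (80, array([289.9, 178.8]), array([28.7, 29. ])), (100, array([368.8, 322.5]), array([22.1, 31.1])), (100, array([290.1, 178.9]), array([27.9, 28.2])), (120, array([368.8, 322.5]), array([21.7, 30.4])), (120, array([290.3, 178.8]), array([26.7, 27.7]))]
[0.411  0.3111 0.064 ]
[0.307  0.2964 0.064 ]
[0.411  0.3111 0.064 ]
[0.5265 0.3605 0.064 ]
[0.411  0.3113 0.064 ]
[0.5265 0.3605 0.064 ]
[0.411  0.3114 0.064 ]
[[ 60  55  45  44  46  41  40  37  69  85  85  69  44  35  36  36  36]
 [ 57  57  43  38  43  39  37  37  76  87  85  62  38  38  37  37  38]
 [ 49  48  31  22  35  37  36  45  79  87  80  54  38  37  37  37  36]
 [ 29  23  13  13  25  33  35  53  80  86  73  46  36  36  35  37  34]
 [ 17  13  16  16  13  41  85  81  82  84  75  48  34  36  36  36  34]
 [ 15  16  16  14  47  58  96  78  73  71 135  93  33  37  36  34  32]
 [ 17  18  14  11  92  69  19   7  41  37 141 124  59  34  33  33  32]
 [ 18  15  15  12 110  71  42  38  15   3  31 129  93  33  35  34  35]
 [ 17  17  17  13  84  94  84  65  48  23 100 131  82  32  37  37  38]
 [ 18  17  16  15  31  96  93  88 117 114 132  87  35  36  38  37  35]
 [ 17  16  13  17  13  15  62  83 123 130  82  39  36  36  35  35  33]
 [ 17  17  15  15  16  16  13  10  29  33  34  35  36  37  36  51  69]
 [ 16  17  17  17  18  15  15  16  25  36  38  39  36  33  26  75 139]
 [ 16  16  17  16  17  16  16  14  12  27  32  32  24  19  13  76 173]
 [ 17  16  17  16  13  12  21  22  17   8  16  11   6  19  26  65 138]]
```

>>> step_arm:
  deltas:
    - [0,0.002,-0.012,0,-0.02,0.009,-1]
    - [0,0.002,-0.012,0,-0.02,0,-1]
    - [0,0,-0.003,0,0,0,-1]
    - [0.01,0,0,0,0,0,-1]
    - [0.01,0,0,0,0,0,-1]
    - [0,0,0,0,0,0,-1]

```text
t: 13.63
tcp_pos: [0.4181, 0.3075, 0.1099]
tool_rot: [[0.007, 0.105, 0.994], [-0.003, 0.994, -0.105], [-1.0, -0.002, 0.007]]
force: [0.3, -0.1, -0.6]
width: 0.018
```

Run:
```python
from ring import *
o=get_obs();print(o['tcp_pos'],o['tool_rot'],o["width"],o["force"])
print(proj("wrist",[.411,.311,.064]),proj("wrist",o["tcp_pos"]+o["tool_rot"]@[.028,0,0]))
w=get_image("wrist");cv2.imwrite("pics/w17.png",w[:,:,::-1])
g=cv2.cvtColor(w,cv2.COLOR_RGB2GRAY)
print("rows from 196 step2, cols from 256 step 2");print(g[196:256:2,256:310:2])
```

```text
[0.4181 0.3075 0.1099] [[ 0.0067  0.1049  0.9945]
 [-0.0028  0.9945 -0.1049]
 [-1.     -0.0021  0.0069]] 0.01798515370810124 [ 0.3097 -0.0794 -0.583 ]
[287.2588 213.6169] [282.8    235.9365]
rows from 196 step2, cols from 256 step 2
[[ 28  28  28  27  27  28  28  26  27  26  34  41  41  41  40  42  43  43
   43  41  42  37  34  35  31  35  33]
 [ 28  26  31  28  27  27  26  25  27  26  33  41  43  46  50  58  67  51
   45  40  38  34  35  34  36  34  36]
 [ 30  28  28  28  31  27  30  31  26  26  34  37  74 131 153 172 183 154
  129  85  45  34  35  35  34  35  36]
 [ 28  28  27  28  30  29  23  25  27  26  38  68 154 224 230 224 220 222
  217 184 125  62  37  33  32  34  37]
 [ 26  31  27  28  28  28  26  26  27  33  81 118 167 178 142 129 123 137
  162 191 197 152  69  37  35  37  41]
 [ 29  27  29  28  26  29  28  25  29  67 116 125 107  93  84  83  85  84
   88 110 168 195 133  47  40  40  39]
 [ 27  28  28  29  31  26  24  25  44 106 132  98  83  88  88  89  89  90
   89  83 101 189 188  85  42  37  41]
 [ 25  29  29  28  29  28  26  27  67 125 115  72  90  93  99 106 110 111
  
[... 1823 characters left out ...]
  14  19  18  16  19]
 [ 27  26  25  26  26  26  25  29  28  57  84  86  85  85  85  89  81  42
   27  21  22  20  17  21  14  23  31]
 [ 28  26  28  26  28  24  27  39  55  72  86  87  86  86  86  89  87  80
   70  45  26  22  20  19  21  24  34]
 [ 26  26  27  28  27  28  39  66  84  84  86  87  92  92  93  91  90 113
  130 111  59  31  33  33  30  32  32]
 [ 25  24  26  34  41  58  71  86  89  93  97  97  97  95  97  97 103 137
  164 146 113  62  37  32  33  34  33]
 [ 25  27  36  80  94  87  86  92  95  96  96  96  97  96  96  98 110 160
  206 196 157 108  60  36  31  31  31]
 [ 23  17  33  86  95  89  93  97  97  96  95  94  97  95  96  99 109 159
  208 209 198 155 105  54  32  34  30]]
```

>>> step_arm:
  deltas:
    - [0,0.0035,-0.0075,0,0.007,0.003,-1]
    - [0.005,0,0,0,0,0,-1]
    - [0.005,0,0,0,0,0,-1]
    - [0,0,0,0,0,0,-1]

```text
t: 14.02
tcp_pos: [0.4125, 0.312, 0.0991]
tool_rot: [[-0.001, 0.107, 0.994], [0.001, 0.994, -0.107], [-1.0, 0.001, -0.001]]
force: [-0.1, -0.0, -0.6]
width: 0.0178
```

>>> step_arm:
  deltas:
    - [0.002,-0.0007,-0.0015,0,0,0,-1]
    - [0.006,0,0,0,0,0,-1]
    - [0.006,0,0,0,0,0,-1]
    - [0,0,0,0,0,0,-1]

```text
t: 14.35
tcp_pos: [0.411, 0.3115, 0.0836]
tool_rot: [[-0.0, 0.106, 0.994], [0.001, 0.994, -0.106], [-1.0, 0.001, -0.0]]
force: [-0.0, 0.3, -0.0]
width: 0.0181
```

>>> step_arm:
  deltas:
    - [0.006,0,0,0,0,0,-1]
    - [0.006,0,0,0,0,0,-1]
    - [0.006,0,0,0,0,0,-1]
    - [0,0,0,0,0,0,-1]

```text
t: 14.68
tcp_pos: [0.4112, 0.3116, 0.0636]
tool_rot: [[0.0, 0.106, 0.994], [0.001, 0.994, -0.106], [-1.0, 0.001, -0.0]]
force: [1.6, -0.5, -1.2]
width: 0.0179
```

>>> step_arm:
  deltas:
    - [0.005,0,0,0,0,0,-1]
    - [0.005,0,0,0,0,0,-1]
    - [0.003,0,0,0,0,0,-1]
    - [0,0,0,0,0,0,-1]

```text
t: 15.02
tcp_pos: [0.4117, 0.3117, 0.0496]
tool_rot: [[0.001, 0.106, 0.994], [0.002, 0.994, -0.106], [-1.0, 0.002, 0.001]]
force: [0.4, -0.8, 0.5]
width: 0.0181
```

>>> step_arm:
  deltas:
    - [0.003,0,-0.0005,0,0,0,-1]
    - [0.002,0,0,0,0,0,-1]
    - [0,0,0,0,0,0,-1]

```text
t: 15.27
tcp_pos: [0.4119, 0.3118, 0.0463]
tool_rot: [[0.003, 0.106, 0.994], [0.002, 0.994, -0.106], [-1.0, 0.002, 0.002]]
force: [-1.3, -0.6, 3.8]
width: 0.0177
```

>>> step_arm:
  deltas:
    - [0.002,0,0,0,0.002,0,-1]
    - [0.002,0,0,0,0,0,-1]

```text
t: 15.43
tcp_pos: [0.4118, 0.3118, 0.0443]
tool_rot: [[0.001, 0.105, 0.994], [0.002, 0.994, -0.105], [-1.0, 0.002, 0.001]]
force: [-4.2, -2.4, 11.6]
width: 0.0181
```

>>> step_arm:
  deltas:
    - [0.002,0,-0.0005,0,0,0,-1]
    - [0.002,0,0,0,0,0,-1]

```text
t: 15.6
tcp_pos: [0.412, 0.3119, 0.0438]
tool_rot: [[0.004, 0.105, 0.994], [0.002, 0.994, -0.105], [-1.0, 0.003, 0.003]]
force: [-7.5, -3.7, 24.2]
width: 0.0178
```

Run:
```python
from ring import *
o=get_obs();print(o['tcp_pos'],o['force'],o['torque'],o['width'])
for n in("wrist","scene"):cv2.imwrite(f"pics/{n}18.png",get_image(n)[:,:,::-1])
print(get_obs()["force"])
g=cv2.cvtColor(cv2.imread("pics/wrist18.png"),cv2.COLOR_BGR2GRAY)
print(g[200:330:5,100:460:10])
yaw=.23;u=np.array([np.cos(yaw),np.sin(yaw),0]);v=np.array([-u[1],u[0],0]);h=np.array([.411,.311,.042]);H=h+.145*u+[0,0,.009]
for th in(0,.02,.055):
    r=-u*np.cos(th)+np.array([0,0,1])*np.sin(th); n=u*np.sin(th)+np.array([0,0,1])*np.cos(th)
    print(th,*[proj("wrist",H+p) for p in(.165*r+.005*n-.059*v,.165*r+.005*n+.059*v)])
```

```text
[0.412  0.3119 0.0438] [-7.4895 -3.6588 24.2217] [-0.7179  1.3549  0.0348] 0.017842179270772213
[-5.596  -3.4071 18.4061]
[[ 84  81  56  47  48  64  41  48  48  52  59  40  42  44  40  42  88 123
  241 229 196 191 193 147  37  42  51  48  51  71  85  75  76  55  82  88]
 [ 84  87  55  45  43  61  39  42  49  47  57  38  41  43  46 113 125 126
  212 195 194 190  66  37  48  52  52  51  49  53  86  78  77  56  81  87]
 [ 85  88  58  51  38  51  41  40  49  49  51  40  43  70 124 124 123 116
  190 194 165  38  42  50  50  49  49  50  49  50  87  76  77  60  83  88]
 [ 87  89  71  52  39  53  43  38  49  44  46  42 102 126 131 121 116 113
  181  98  37  46  50  49  50  49  49  50  50  53  88  76  76  58  82  89]
 [ 85  88  73  54  38  50  43  38  47  45  57 118 127 128 117 113 115 108
   31  36  50  49  50  49  50  50  50  49  51  56  90  78  76  60  81  88]
 [ 87  91  63  58  37  47  48  41  48  87 125 129 124 117 112 114  76  26
   31  50  51  49  52  51  50  49  49  49  49  56  88  78  75  61  81  85]
 [ 84  91  62  56  40  44  51  40  63 143 127 118 113 114 111  35  25  33
   34  50 
[... 2329 characters left out ...]
  54  47  45  45  44  41  34 111 106  27  27
   26  36  35  46 185  54  51 253  44  39  35  56  56  56  53  73  83  70]
 [181 254 254 130 119  82  73  51  52  45  46  43  35  33  71 117  26  27
   30  33  34  63 207  53  44 252  27  39 102  56  55  56  53  73  82  72]
 [191 251 247 129 127  81  75  68  61  45  42  44  33  33  33 119  33  27
   32  33  32  63  53  52  53 104  29  37 113  55  55  58  54  73  81  73]
 [198 209 246 129 129  80  71  49  55  45  44  38  34  34  33  39  81  31
   34  33  27  39  51  55  56  53  62  25 107  54  56  54  55  73  82  73]]
0 [153.687  267.5868] [389.08   190.9909]
0.02 [151.5267 271.0794] [391.224  193.2987]
0.055 [147.7148 277.7721] [395.2581 197.882 ]
```

>>> step_arm:
  deltas:
    - [0.002,-0.0005,-0.001,0,0.002,0,-1]
    - [0.002,0,0,0,0,0,-1]

```text
t: 15.87
tcp_pos: [0.412, 0.3119, 0.0439]
tool_rot: [[0.006, 0.104, 0.995], [0.004, 0.995, -0.104], [-1.0, 0.004, 0.005]]
force: [-6.6, -4.0, 19.2]
width: 0.018
```

Run:
```python
from h import *
for i in range(10):
    get_image("wrist");o=get_obs();print(o["t"],o['tcp_pos'],o['force'],o['width'])
print(o["tool_rot"])
```

```text
15.9167 [0.4119 0.3118 0.0439] [-5.8852 -3.2839 17.211 ] 0.018120296840951435
15.9667 [0.4119 0.3118 0.0439] [-5.6478 -3.0801 17.7909] 0.01791157041229354
16.0167 [0.4119 0.3118 0.0438] [-5.6952 -3.729  17.4384] 0.017794988207222983
16.0667 [0.4119 0.3118 0.0439] [-4.6943 -3.668  17.1967] 0.01788162541827564
16.1167 [0.4119 0.3118 0.0439] [-4.9707 -3.8292 17.6704] 0.017889505108555432
16.1667 [0.4119 0.3118 0.0439] [-5.9559 -3.1992 16.7854] 0.01793963485208608
16.2167 [0.4119 0.3119 0.0439] [-5.1584 -3.1349 17.0924] 0.017603195889080256
16.2667 [0.4119 0.3118 0.0439] [-5.7782 -3.2804 18.4025] 0.017866386928935885
16.3167 [0.4119 0.3118 0.0439] [-5.9456 -2.9322 17.9456] 0.018300646115083127
16.3667 [0.412  0.3119 0.0439] [-4.5831 -2.5611 17.4937] 0.017812814117051694
[[ 0.0054  0.1042  0.9945]
 [ 0.0036  0.9945 -0.1042]
 [-1.      0.0042  0.005 ]]
```

```bash
python3 -c "
from station import *
print(finish_job())
o=get_obs();print(o['t'],o['tcp_pos'],o['force'])"
```

```text
the job is handed in; nothing more can be done
None
the job is handed in; nothing more can be done
```

The job is handed in at about 16.4 s of the 64 s. The lid is down, and the long pin (the rear one in the rack) is through it into the base. I left the arm holding the pin pressed home.

**Last checks**
- **Press:** vertical force held steady at about 17.5 N for the half second before hand-in, peaking near 24 N while pressing.
- **Depth:** the tool stopped hard at z = 0.0439 m, against about 0.044 m predicted for the pin fully home. That puts the pin about 26 mm deep.
- **Position and tilt:** the pin is within about 1 mm of the hole position I measured, and the tool is tilted about 0.007 rad.
- **Lid:** its edge in the wrist image agrees with an angle of about 0 rad.

**What disagreed or went less smoothly**
- **Fingertips:** they ended about 27 mm short of the stated tool point when shut, and 35–40 mm when open. Lid contact and two cameras both showed this, so I went correspondingly deeper.
- **Lid:** pressing it down took three tries. The first press slipped into the lid's window, and the second stopped short for the same fingertip reason.
- **Side force:** 5–7 N remained on the tool at the end; a small correction only slightly reduced it.
- **Not checked:** I did not look at the other pins and loose items again after the grasp. I saw no sign of contact with them.

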